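Push the tube rack up its loading lane until it latches

ROBOT

A 6-joint arm with a two-finger parallel gripper is mounted at the origin on a cart in front of the work surface, level with it; the furniture and walls round the work are solid. World frame = base frame: x ahead of the robot, y to its left, z up, the work surface at z = 0. Lengths are in mm, angles in rad, forces in N, time in s.
With the tool pointing down it reaches from about 350 to 850 mm from the base axis. Payload 8.1 kg.
Tool frame: the origin (TCP) lies on the mounting face of the last link; the fingertips stand 186 mm ahead of it and the grasp point (between the pads) lies 167 mm ahead of it; z points along the fingers, y is the direction in which the jaws open and shut (so a half turn about z gives the same grasp; the last joint's range is limited). The gripper opens to 93 mm and grips with 3 to 60 N. Pads are 15 mm wide; open, the fingers measure 128 mm over their backs; the gripper's body (75 mm by 188 mm) begins 65 mm behind the grasp point.
Start: joints at [1.151, 0.13, 1.488, -0, 1.523, -0.085], TCP at [197.127, 566.699, 404.735] pointing down, gripper open.
Joint ranges: [-2.96, 2.96], [-0.89, 2.26], [0.02, 2.5], [-1.34, 4.48], [0, 2.73], [-2.66, 2.66]. Speed limits (rad/s): [2.39, 2.39, 2.79, 3.14, 3.14, 3.14].

INTERFACE

Orientations are given as a unit quaternion [x, y, z, w].
In Python, from plant import arm gives the robot as it stands.
- The arm moves only by the tool servo_tool, never from a script. Its argument "deltas" is a list that holds one entry, the list of rows, each a list of 7 numbers: the finger opening in m, from 0 to 0.093, then the shift along the tool's x, y, z in m, then the turn, a rotation vector about the tool's x, y, z in rad. A call has 1 to 12 rows; each row shifts and turns the commanded pose from where the row before left it, along the tool's axes as they then stand; what a row does not reach is not made up. A row lasts 1/12 s, in which the tool goes at most 41.7 mm and 7.16 degrees, less where a joint would pass 70% of its speed; a pose out of reach is approached as far as the arm can. A call is refused whole if a number of a shift passes 0.0417 or a number of a turn 0.125, either way. A call with a gripper value outside its range is refused whole. The fingers move at their own pace and stop on an object; "squeeze" is the grip in N (left out, the last holds). Time passes only in rows, so rows that do not move let the fingers close. It gives the time, the measured TCP pose, the force and the opening at its end, in the units of the state.
- arm.get_state(): the state, without advancing time (a new reading comes with each control period).
- arm.get_image(name): name is "scene" or "side" or "wrist"; returns a dict with "pixels" (420x560x3 uint8, red, green, blue), "depth" (420x560 float32, mm along the optical axis (not along the pixel's ray), 0 where there is no reading), "fx", "fy", "cx", "cy" (pixels), "T" (4x4, takes a point from camera to world coordinates). Camera axes: x right, y up, looking along -z (the intrinsics and any distortion apply to the point x, -y, -z); pixel columns grow to the right and rows downward; lengths in mm; the calibration is good to about 2 mm. A picture is of the moment at which its call begins.
- arm.close_job(): hands the job in, once; it reports no verdict.
Trained networks look in a picture, given as the dict that the camera call returned (one of the last four; its "shot" number tells which), for a name from the list of things; names that differ only in an ending like _2 or _b are one class to them, and where a whole thing is asked for, a point or a joint stands for the part that bears it (a point fixed in the world has none). Each returns a list of dicts, best first, with "confidence" (0 to 1); they miss things now and then, are a little off and sometimes report something else, mostly with a low value. They report only what shows in the picture. A call takes as long as a camera call. They do not tell look-alikes from the thing itself.
- arm.look_for(picture, name): "xyz" ([x, y, z] in mm, in world coordinates, good to about 4 mm: the middle of the surface that is visible of it).
- arm.spot_point(picture, name): "xyz" ([x, y, z] in mm, in world coordinates, good to about 4 mm: a listed point, or the origin of a listed thing).
The state is a dict: "time": time; "joint_positions": joint angles; "joint_velocities": joint speeds; "joint_efforts": joint torques, N m; "tool_pos": TCP position; "orientation": TCP orientation; "wrist_force": force on the tool from outside, world axes, zero at the start; "moment": the same for the moment, N m; "opening": opening from 0.0 (shut) to 1.0 (fully open).
Only numpy, scipy, OpenCV 4.12 (cv2) and the standard library are available. Lean on these libraries where they do the work, as an engineer would, in place of code of your own. Each camera call takes 0.05 s, during which the arm holds its last target. There are 200 camera calls.

TASK

The white tube rack was set down carelessly, out of line, in front of the loading lane of the sampler station. Using only your fingertips, nudge it into line and push it gently up the lane, against the spring at the end, until the latch bolt in the floor snaps up behind it, then let go and draw clear so that it stays latched. Nothing may touch the two guide rails, because their inner faces carry the reader windows; never pinch, lift or tip the rack, and leave the bottles and the marker where they are.

Things in the scene. Friction and masses are not known exactly. Their poses are not given: they have to be found in the camera images.
- loader: Sampler station fixed on the bench: aluminium base plate 410 x 150 mm; its top, the floor on which the rack slides, is 12 mm above the bench. Origin on the bench under the middle of the lane mouth; x points up the lane (the loading direction), y to the left of that. Plate from x -215 to +195 mm. At x < 0 it is an open, edgeless apron; two thin blue lines there prolong the lane's sides.
- lane_mouth (a point): Middle of the lane mouth, on the floor (loader x = 0, y = 0, 12 mm above the bench); axes as the loader's. From here the lane, 80 mm wide (y -40 to +40 mm), runs between the rails up to x = 144 mm, where a white housing 80 mm high closes it.
- rail_left: Left guide rail: aluminium bar 12 mm thick, 30 mm high above the floor (top 42 mm above the bench), from x = -6 (rounded end) to 144 mm, reader window in its inner face at loader y = +40 mm. Fixed to the loader. Origin on the floor at the middle of its thickness, loader x = 0, y = +46 mm; axes as the loader's.
- rail_right: Right guide rail, mirror image of the left: origin at loader x = 0, y = -46 mm, inner face at y = -40 mm.
- rack: Loose white tube rack, 64 mm wide (its x), 140 mm long (its y), 56 mm high, 0.22 to 0.35 kg. Origin under its middle. Its ends are flat upright walls 64 x 56 mm, good to push on. Its long sides are open but for the base (0 to 4 mm up), the end walls and a bar 48 to 52 mm up, all flush; an upright finger with its tip near the floor bears on base and bar.
- rack_mid (a point): Centre of the rack, half-way up (40 mm above the bench), axes as the rack's. Five blood tubes are fixed in the rack, tops 86 mm above its underside, none within 35 mm of its ends. Starts on the apron, clear of the rails, up to 25 mm aside and 0.2 rad askew. Its y is to lie along the lane (loader's x), same way as it starts; 8 mm of room is then left on each side. Latched: loader x = 58 to 66 mm.
- latch (a joint): Steel latch bolt in the floor on the lane's middle line, 24 mm wide: value in m, 0 = up (about 6 mm proud of the floor), up to 0.009 as the rack rides over it and holds it down; a weak spring (about 1 N) lifts it. It snaps up behind the rack when the rack's trailing end has passed its upright face.
- latch_face (a point): Top of the latch bolt's upright face when up: loader x = -12 mm, y = 0, 6 mm above the floor. Its ramp begins at loader x = -36 mm. The bolt is free to rise once rack_mid is beyond loader x = +58 mm.
- ejector (a joint): Black sprung plate 36 x 30 mm at the lane's end, centred 36 mm above the bench: value in m, 0 = out (face at loader x = 118 mm), up to 0.018 (hard stop) as the rack pushes it back. It pushes back with 0.6 N at 0, 2.8 N at 0.018. The latch engages at 0.010; 3 to 5 mm more is a good place to stop. Let go, the rack may come back onto the bolt.
- diluent_bottle: Bystander: small cream bottle with a black cap, 37 mm across, 70 mm high, standing beyond the station. Origin under its base.
- reagent_bottle: Bystander: dark red-brown wedge-shaped bottle with a neck, 43 x 52 x 91 mm, standing beyond the station. Origin under its base.
- red_marker: Bystander: marker pen with a red cap, 14 x 130 x 12 mm, long along its y, lying on the bench to the left of the station. Origin under its middle. Beyond it stands a big fixed cardboard carton, 0.25 m high with a 31 mm cap on top, over the bench from about x = 0.43 m on and y = -0.09 to 0.42 m: keep gripper and wrist clear of it.
Mind the look-alikes: they are no part of the job. Of the things that look like the rack, the larger one is meant.

How it is judged:
By the outcome, as a careful person would: the job done as asked, in the order asked, and still so for the second after the job is handed in, with the robot touching nothing.
It also fails if it takes over 64 s, if anything falls off the work surface, if the arm or the gripper's body presses on something with over 40 N, if the wrist force passes 120 N, or if a joint passes its speed limit or range.

## Working session

There is one attempt and no reset: what is moved stays moved. The work goes in short steps, Python scripts to look and compute and a tool call to move; the robot and the scene stay as the last step left them, time stands still between calls to the robot, and variables do not carry over. Pictures are saved under pics/ and viewed, about 8 in all and at most 12, crops included, and the job is handed in when it is done.

Besides the shell and the picture viewer there is one more tool, called as name([rows], argument=value, ...), one row to a line, values as JSON. servo_tool: Moves the arm, as the interface text tells. Its arguments: {"type":"object","properties":{"deltas":{"type":"array","items":{"type":"array","items":{"type":"array","items":{"type":"number"}}}},"squeeze":{"type":"number"}},"required":["deltas"]}

```bash
mkdir -p pics; ls; python3 - <<'E'
from plant import arm
import cv2,numpy as np
s=arm.get_state(); print(s['time'],s['tool_pos'],s['orientation'],s['opening'],s['wrist_force'])
for n in ["scene","side","wrist"]:
    p=arm.get_image(n); cv2.imwrite(f"pics/{n}0.png",p["pixels"][:,:,::-1])
    print(n,p["fx"],p["cx"],p["cy"],np.round(p["T"],3).tolist(), [k for k in p])
    for o in ["lane_mouth","rack","rack_mid","rail_left","rail_right","latch_face","loader","ejector"]:
        print(o,[(np.round(d["xyz"],1).tolist(),round(d["confidence"],2)) for d in arm.spot_point(p,o)][:4])
E
```

```text
pics
0.0 [197.03829434 566.47263807 403.68502075] [ 1.66635628e-01  9.86018103e-01 -9.00636132e-04 -2.39938210e-04] 1.0001215475747374 [ 0.09736691 -0.19292767  0.25421608]
scene 537.3634754536691 275.76204014834485 204.98912561006816 [[-0.746, 0.515, -0.423, -223.594], [-0.666, -0.59, 0.457, 488.652], [-0.014, 0.622, 0.783, 1473.529], [0.0, 0.0, 0.0, 1.0]] ['pixels', 'depth', 'fx', 'fy', 'cx', 'cy', 'T', 'shot']
lane_mouth [([550.9, -331.5, 13.4], 0.95)]
rack [([478.8, -689.4, 1.6], 0.9), ([469.7, -247.7, 13.4], 0.57)]
rack_mid [([477.5, -689.7, 22.3], 0.75), ([467.4, -251.9, 43.9], 0.64)]
rail_left [([588.2, -305.9, 14.2], 0.44)]
rail_right [([511.5, -360.0, 11.5], 0.69)]
latch_face []
loader [([553.4, -332.6, -2.5], 0.83)]Traceback (most recent call last):
  File "<stdin>", line 8, in <module>
ValueError: it knows: diluent_bottle, lane_mouth, latch_face, loader, rack, rack_mid, rail_left, rail_right, reagent_bottle, red_marker
```

```bash
python3 - <<'E'
from plant import arm
import cv2,numpy as np
for n in ["side","wrist"]:
    p=arm.get_image(n); cv2.imwrite(f"pics/{n}0.png",p["pixels"][:,:,::-1])
    print(n,p["fx"],p["cx"],p["cy"],np.round(p["T"],3).tolist())
    for o in ["lane_mouth","rack","rack_mid","rail_left","rail_right","latch_face","loader"]:
        print(o,[(np.round(d["xyz"],1).tolist(),round(d["confidence"],2)) for d in arm.spot_point(p,o)][:4])
E
```

```text
side 546.657015440544 284.78414120833827 211.74044224589605 [[-0.999, 0.028, -0.033, 521.82], [-0.042, -0.825, 0.563, 514.137], [-0.011, 0.564, 0.825, 1292.671], [0.0, 0.0, 0.0, 1.0]]
lane_mouth [([553.8, -335.5, 12.6], 0.68)]
rack [([475.1, -691.6, 2.2], 0.67), ([471.8, -251.7, 12.0], 0.55)]
rack_mid [([481.3, -689.9, 22.3], 0.75), ([471.2, -247.0, 37.9], 0.68)]
rail_left [([590.0, -302.6, 15.5], 0.78), ([550.5, -338.4, 11.5], 0.58)]
rail_right [([516.5, -361.0, 10.1], 0.63)]
latch_face [([544.7, -323.1, 16.8], 0.54)]
loader [([554.2, -335.9, 2.3], 0.89), ([393.1, 68.7, 1.6], 0.47)]
wrist 311.58307536673516 282.023976232211 214.2699371838868 [[0.328, -0.904, -0.272, 120.643], [0.945, 0.314, 0.095, 593.803], [-0.0, -0.288, 0.958, 384.359], [0.0, 0.0, 0.0, 1.0]]
lane_mouth []
rack []
rack_mid []
rail_left []
rail_right []
latch_face []
loader []
```

View pics/scene0.png

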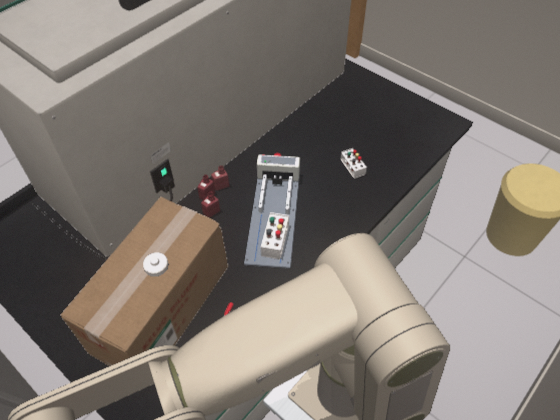

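View pics/side0.png

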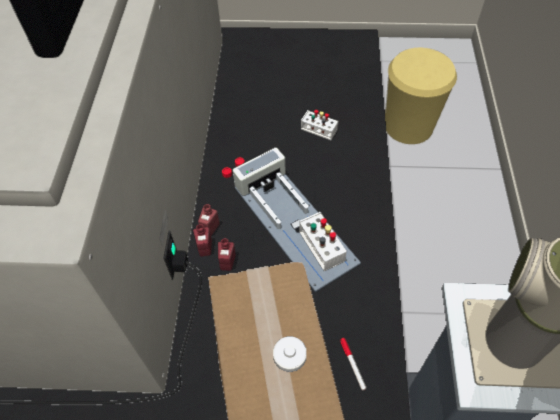

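The side and scene views show the station with the rack on its apron, the rack at about (275,235) in the scene view and (322,240) in the side view. The lane runs away toward −y/+x, and the carton is close behind the apron. The small rack at (353,162) in the scene view is the look-alike. Next I'll measure with depth.

```bash
cat > h.py <<'E'
from plant import arm
import cv2,numpy as np
def cloud(p):
    d=p["depth"].astype(float); v,u=np.mgrid[:d.shape[0],:d.shape[1]]
    P=np.stack([(u-p["cx"])/p["fx"]*d,-(v-p["cy"])/p["fy"]*d,-d],-1).reshape(-1,3)
    W=P@p["T"][:3,:3].T+p["T"][:3,3]; W[d.ravel()==0]=np.nan
    return W.reshape(d.shape+(3,))
def rect(q): # centre, size(long,short), heading of the long side
    (c,s,a)=cv2.minAreaRect(q.astype(np.float32)); a=np.radians(a)
    if s[0]<s[1]: s=s[::-1]; a+=np.pi/2
    return np.round(c,1),np.round(s,1),round((a+np.pi/2)%np.pi-np.pi/2,4)
E
python3 - <<'E'
from h import *
for n in ["scene","side"]:
    p=arm.get_image(n); W=cloud(p); print(n,"dist?",[k for k in p if 'dist' in k])
    near=(np.hypot(W[...,0]-520,W[...,1]+290)<290)
    x,y,z=W[...,0],W[...,1],W[...,2]
    fl=near&(z>7)&(z<17); 
    k,l,st,ce=cv2.connectedComponentsWithStats(fl.astype(np.uint8)); i=1+st[1:,4].argmax()
    print("floor z",np.median(z[l==i]),(l==i).sum(),rect(W[l==i][:,:2]))
    bz=near&(abs(z)<4); print("bench",np.median(z[bz]))
    r=near&(z>38)&(z<45)&(np.hypot(x-600,y+400)<110)
    k,l,st,ce=cv2.connectedComponentsWithStats(r.astype(np.uint8))
    for i in range(1,k):
        if st[i,4]>40: print("rail",st[i,4],np.median(z[l==i]),rect(W[l==i][:,:2]))
    r=near&(np.hypot(x-470,y+250)<110)&(z>58)&(z<75); print("rack top",r.sum(),np.median(z[r]),rect(W[r][:,:2]))
    r=near&(np.hypot(x-470,y+250)<110)&(z>30); print("rack all",r.sum(),np.nanmax(z[r]),rect(W[r][:,:2]))
    r=(z>200)&(z<262)&(x>350)&(x<700)&(y<440)&(y>-150); print("carton",r.sum(),np.nanmin(W[r],0),np.nanpercentile(W[r],1,0),np.nanpercentile(W[r],99,0),rect(W[r][:,:2]))
    I=p["pixels"]; u=280 
    cv2.imwrite(f"pics/{n}1.png",cv2.resize(I[130:290,200:370] if n=="scene" else I[140:300,210:380],None,fx=4,fy=3.7,interpolation=3)[:,:,::-1])
E
```

```text
scene dist? []
floor z 12.780021529093688 2146 (array([ 534.4, -309. ]), array([384.8, 157.8]), np.float64(-0.9381))
bench 0.5494267016410959
rail 117 42.06192125410348 (array([ 562.9, -425. ]), array([165.2,  47.8]), np.float64(-0.6701))
rack top 537 65.38489687314723 (array([ 470.4, -251.7]), array([146.3,  65.5]), np.float64(-1.0539))
rack all 817 107.44125114093663 (array([ 469.8, -250.7]), array([148.5,  65.5]), np.float64(-1.0539))
carton 11898 [411.39731393 -76.92708618 200.07581984] [420.04608672 -56.40970014 203.60281173] [688.61146051 383.56589799 253.44498393] (array([566., 160.]), array([444.6, 218.1]), np.float64(-1.3309))
side dist? []
floor z 12.521483898518909 3492 (array([ 543.7, -322.5]), array([410.7, 155.1]), np.float64(-0.9443))
bench 0.3134779628061324
rail 153 41.879644884366826 (array([ 560.7, -420.1]), array([156.4,  32.8]), np.float64(-1.054))
rail 204 41.27145366740638 (array([ 635.3, -378.6]), array([171. ,  74.1]), np.float64(-1.3855))
rack top 830 64.83622724636325 (array([ 470.1, -250.1]), array([142.8,  66.4]), np.float64(-1.0568))
rack all 1224 104.8031953224413 (array([ 469.9, -249.7]), array([143.7,  66.4]), np.float64(-1.0568))
carton 15119 [436.75609463 -72.92620857 205.74421769] [451.85042346 -55.25788696 240.5865103 ] [693.59433498 260.8160715  251.67177106] (array([581.8, 113.7]), array([347.1, 215.9]), np.float64(-1.3333))
```

servo_tool([
  [[0.093,0,0,-0.03,0,0,0],[0.093,0,0,-0.03,0,0,0],[0.093,0,0,-0.03,0,0,0],[0.093,0,0,-0.03,0,0,0],[0.093,-0.0266,-0.0271,0,0,0,0],[0.093,-0.0266,-0.0271,0,0,0,0],[0.093,-0.0266,-0.0271,0,0,0,0],[0.093,-0.0266,-0.0271,0,0,0,0],[0.093,-0.0266,-0.0271,0,0,0,0],[0.093,-0.0266,-0.0271,0,0,0,0],[0.093,-0.0266,-0.0271,0,0,0,0],[0.093,-0.0266,-0.0271,0,0,0,0]],
])

```text
time: 2.3
tool_pos: [327.0, 290.3, 524.9]
orientation: [0.166, 0.986, 0.0, 0.0]
wrist_force: [1.6, 0.9, 0.5]
opening: 1.001
```

servo_tool([
  [[0.093,-0.0266,-0.0271,0,0,0,0],[0.093,-0.0266,-0.0271,0,0,0,0],[0.093,-0.0266,-0.0271,0,0,0,0],[0.093,-0.0266,-0.0271,0,0,0,0],[0.093,-0.0266,-0.0271,0,0,0,0],[0.093,-0.0266,-0.0271,0,0,0,0],[0.093,-0.0266,-0.0271,0,0,0,0],[0.093,-0.0105,-0.0356,0,0,0,0],[0.093,-0.0105,-0.0356,0,0,0,0],[0.093,-0.0105,-0.0356,0,0,0,0],[0.093,-0.0105,-0.0356,0,0,0,0],[0.093,-0.0105,-0.0356,0,0,0,0]],
])

```text
time: 3.3
tool_pos: [430.9, -135.5, 525.0]
orientation: [0.167, 0.986, -0.0, 0.0]
wrist_force: [0.6, -0.0, -1.2]
opening: 0.999
```

servo_tool([
  [[0.093,-0.0105,-0.0356,0,0,0,0.12],[0.093,0,-0.0371,0,0,0,0.12],[0.093,0,-0.0371,0,0,0,0.12],[0.093,0,-0.0371,0,0,0,0.12],[0.093,0,0,0,0,0,0.12],[0.093,0,0,0,0,0,0.12],[0.093,0,0,0,0,0,0.12],[0.093,0,0,0,0,0,0.12],[0.093,0,0,0,0,0,0.12],[0.093,0,0,0,0,0,0.12],[0.093,0,0,0,0,0,0.12],[0.093,0,0,0,0,0,0.12]],
])

```text
time: 4.3
tool_pos: [369.4, -263.7, 524.8]
orientation: [0.777, 0.629, 0.0, 0.0]
wrist_force: [-0.1, -0.8, 0.6]
opening: 1.0
```

servo_tool([
  [[0.093,0,0,0,0,0,0.122],[0.093,0,0,0,0,0,0.122],[0.093,0,0,0,0,0,0.122],[0.093,0,0,0,0,0,0.122],[0.093,0,0,0,0,0,0.122],[0.093,0,0,0,0,0,0.122],[0.093,0.03,0,0,0,0,0],[0.093,0,0,0,0,0,0]],
])

```text
time: 4.97
tool_pos: [395.3, -244.5, 524.7]
orientation: [0.95, 0.312, 0.001, -0.0]
wrist_force: [0.4, -0.3, -0.6]
opening: 1.001
```

```bash
python3 - <<'E'
from h import *
s=arm.get_state(); print(s['time'],s['tool_pos'],s['orientation'],s['joint_positions'])
p=arm.get_image("wrist"); W=cloud(p); x,y,z=W[...,0],W[...,1],W[...,2]
print(np.round(p["T"],3).tolist())
cv2.imwrite("pics/w1.png",p["pixels"][:,:,::-1])
for o in ["lane_mouth","rack_mid","rail_left","rail_right","latch_face","loader"]:
    print(o,[(np.round(d["xyz"],1).tolist(),round(d["confidence"],2)) for d in arm.spot_point(p,o)][:3])
near=(np.hypot(x-540,y+320)<260)
def comp(m,n,minc=60):
    k,l,st,ce=cv2.connectedComponentsWithStats(m.astype(np.uint8))
    for i in range(1,k):
        if st[i,4]>minc: print(n,st[i,4],np.round(np.median(z[l==i]),1),np.round(ce[i]),rect(W[l==i][:,:2]))
comp(near&(z>7)&(z<17),"floor",500)
comp(near&(z>38)&(z<46),"rail")
comp(near&(z>60)&(z<74),"racktop",300)
comp(near&(z>30)&(np.hypot(x-470,y+250)<110),"rack",300)
E
```

```text
4.9667 [ 395.28315389 -244.4649384   524.72628788] [ 9.50021254e-01  3.12183822e-01  8.89485639e-04 -2.96497022e-04] [-0.66501439 -0.25611795  1.64249847  0.00184002  1.75471791  0.27113687]
[[0.593, 0.771, 0.231, 459.807], [-0.805, 0.568, 0.17, -196.022], [-0.0, -0.287, 0.958, 504.493], [0.0, 0.0, 0.0, 1.0]]
lane_mouth [([549.1, -332.4, 16.1], 0.68)]
rack_mid [([481.3, -690.0, 21.8], 0.75), ([468.6, -249.3, 40.8], 0.63)]
rail_left []
rail_right [([473.2, -249.0, 15.7], 0.72), ([516.4, -358.8, 10.2], 0.57)]
latch_face [([540.4, -322.4, 18.0], 0.56)]
loader [([556.2, -334.4, 0.7], 0.87)]
floor 16987 11.7 [373. 118.] (array([ 532.9, -308. ]), array([366. , 150.3]), np.float64(-0.9383))
rail 65 41.9 [238.  17.] (array([531.9, -73.8]), array([39.8, 14.2]), np.float64(-0.229))
rail 2355 41.5 [457. 123.] (array([ 595.4, -390. ]), array([156.6, 148.6]), np.float64(-0.9579))
rail 82 42.0 [480. 126.] (array([ 621.9, -429.2]), array([34.5,  2.7]), np.float64(0.6141))
racktop 840 66.9 [513. 123.] (array([ 638.2, -451.7]), array([149.4,   7.9]), np.float64(0.6332))
racktop 3661 63.9 [317. 138.] (array([ 469.5, -249.7]), array([140.2,  64.2]), np.float64(-1.0516))
rack 4414 64.1 [318. 139.] (array([ 469.5, -249.7]), array([140.2,  64.2]), np.float64(-1.0516))
rack 47450 440.3 [324. 351.] (array([ 412.2, -244.1]), array([138.2,  46.8]), np.float64(-0.9371))
```

View pics/w1.png

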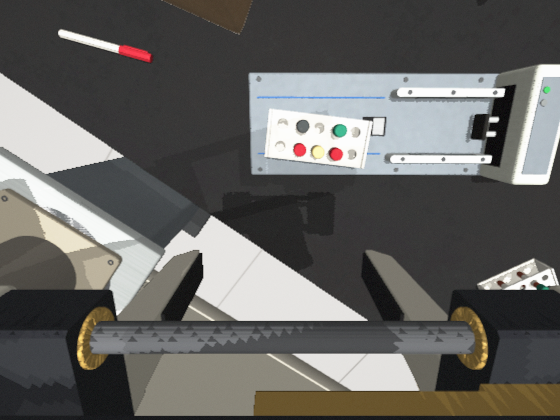

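The wrist view shows the rack at (318,138), yawed clockwise to the lane. The bolt is at (379,126), the rails at rows 92 and 159, and the marker and carton corner are at top left. Next I'll refine the lane frame.

```bash
cat >> h.py <<'E'
H=-0.9405
def L(P,o=(551.,-332.5),h=H):
    c,s=np.cos(h),np.sin(h); d=np.asarray(P)[...,:2]-np.array(o)
    return np.stack([d@[c,s],d@[-s,c]],-1)
E
python3 - <<'E'
from h import *
p=arm.get_image("wrist"); W=cloud(p); z=W[...,2]; Q=L(W); X,Y=Q[...,0],Q[...,1]
V,U=np.mgrid[:420,:560]
ok=(V<200)
pc=lambda a:np.round(np.nanpercentile(a,[0.5,2,50,98,99.5]),1)
fl=ok&(z>7)&(z<17)&(abs(Y)<90)&(X>-240)&(X<200)
for a,b in [(-200,-150),(-150,-100),(-100,-50),(-50,0),(0,50),(50,100),(100,140)]:
    m=fl&(X>a)&(X<b); m2=ok&(z>39)&(z<45)&(X>a)&(X<b)&(abs(Y)<70)
    print(a,"floor Y",pc(Y[m]),"z",round(np.median(z[m]),1),"railL",pc(Y[m2&(Y>0)]) if a>=0 else"","railR",pc(Y[m2&(Y<0)]) if a>=0 else"")
print("floor X",pc(X[fl&(abs(Y)<60)]))
m2=ok&(z>36)&(z<45)&(abs(abs(Y)-46)<10)&(X<140); print("rail X",pc(X[m2]))
r=ok&(np.hypot(X+113,Y+18)<85)&(z>30); k=rect(W[r][:,:2]); print("rack",k,L(k[0]),"zmax",pc(z[r&(z>75)]))
hs=ok&(z>85)&(z<100)&(X>100)&(X<220);print("housing X",pc(X[hs]),"Y",pc(Y[hs]))
T=p["T"];print("cam in tool?",L(T[:3,3]))
c=ok&(z>100)&(z<270)&(W[...,0]>380)&(W[...,1]>-130); print("carton", c.sum(), pc(W[c][:,0]) if c.any() else 0, pc(W[c][:,1]) if c.any() else 0)
cs=W[c]; i=np.argsort(cs[:,1])[:200]; print(np.median(cs[i],0)); i=np.argsort(cs[:,0])[:200]; print(np.median(cs[i],0))
E
```

```text
-200 floor Y [-75.  -73.1  25.8  72.4  74. ] z 11.8 railL  railR 
-150 floor Y [-74.8 -72.9  35.9  72.8  74.2] z 11.7 railL  railR 
-100 floor Y [-74.5 -72.7  35.9  73.   74.6] z 11.8 railL  railR 
-50 floor Y [-74.1 -72.3  18.   73.   74.7] z 11.7 railL  railR 
0 floor Y [-74.  -72.    3.8  71.9  73.5] z 11.7 railL [39.9 39.9 46.1 51.6 51.6] railR [-51.5 -51.4 -45.6 -41.  -40.8]
50 floor Y [-73.7 -71.9   3.9  72.1  73.6] z 11.7 railL [40.  40.  46.3 51.8 51.8] railR [-51.3 -51.3 -45.4 -40.8 -39.7]
100 floor Y [-73.5 -71.8   5.6  72.4  73.8] z 11.7 railL [ 0.1  2.9 44.2 52.  52. ] railR [-51.2 -51.  -44.8  -4.   -1.7]
floor X [-211.9 -208.4  -13.1  139.7  147.7]
rail X [ -3.8  -1.8  67.8 137.  139.3]
rack (array([ 469.6, -249.7]), array([140.3,  64.2]), np.float64(-1.0516)) [-114.8660912   -16.95821606] zmax [83.2 84.9 96.9 98.6 99. ]
housing X [145.8 146.5 162.9 191.3 193.7] Y [-72.7 -70.   -4.   70.5  73.3]
cam in tool? [-163.67604768    4.05844092]
carton 133 [511.  511.7 517.8 526.3 527.8] [-78.  -77.9 -73.4 -54.8 -52.5]
[517.7713794  -73.39510712 108.71818734]
[517.7713794  -73.39510712 108.71818734]
```

servo_tool([
  [[0.093,-0.003,0.024,0,0,0,0.0015],[0.093,-0.003,0.024,0,0,0,0.0015],[0.093,0,0,0.04,0,0,0],[0.093,0,0,0.04,0,0,0],[0.093,0,0,0.04,0,0,0],[0.093,0,0,0.04,0,0,0],[0.093,0,0,0.04,0,0,0],[0.093,0,0,0.04,0,0,0],[0.093,0,0,0.03,0,0,0],[0.093,0,0,0.02,0,0,0],[0.093,0,0,0.015,0,0,0],[0.093,0,0,0,0,0,0]],
])

```text
time: 6.37
tool_pos: [415.5, -287.2, 215.8]
orientation: [0.951, 0.31, -0.002, -0.003]
wrist_force: [-0.8, 1.6, 0.3]
opening: 0.998
```

```bash
sed -i 's/^H=.*/H=-0.9385/; s/o=(551.,-332.5)/o=(552.,-334.)/' h.py; cat >> h.py <<'E'
def tool():
    s=arm.get_state(); q=s['orientation']; y=(2*q[0]*q[1],q[1]**2-q[0]**2)
    print("t",round(s['time'],2),"tool L",np.round(L(s['tool_pos']),1),"tip z",round(s['tool_pos'][2]-186,1),"y-heading rel",round(float(np.arctan2(y[1],y[0])-H),4),"q",np.round(q,4),"F",np.round(s['wrist_force'],1),"op",round(s['opening'],3))
def rack(n,save=None,c=(-116,-17)):
    p=arm.get_image(n); W=cloud(p); z=W[...,2]; Q=L(W)
    m=(np.abs(Q[...,0]-c[0])<105)&(np.abs(Q[...,1])<70)&(z>58)&(z<73)
    k,l,st,ce=cv2.connectedComponentsWithStats(m.astype(np.uint8))
    for i in range(1,k):
        if st[i,4]>150:
            r=rect(W[l==i][:,:2]); print(n,"rack px",st[i,4],"L",np.round(L(r[0]),1),r[1],"yaw",round(r[2]-H,4),"z",np.round(np.median(z[l==i]),1))
    if save: cv2.imwrite(save,p["pixels"][:,:,::-1])
    return p,W,Q
E
python3 - <<'E'
from h import *
tool(); rack("wrist","pics/w2.png"); rack("side"); rack("scene")
E
```

```text
t 6.37 tool L [-118.4  -82.4] tip z 29.8 y-heading rel -0.001 q [ 0.9506  0.3105 -0.0018 -0.0028] F [-0.8  1.6  0.3] op 0.998
wrist rack px 37643 L [-117.2  -16.4] [140.9  64.8] yaw -0.1112 z 63.8
side rack px 809 L [-116.8  -16.9] [143.9  67.1] yaw -0.1148 z 64.6
```

View pics/w2.png

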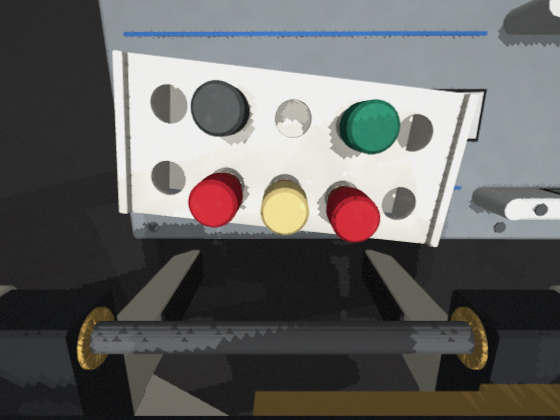

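servo_tool([
  [[0.093,0,0,0.006,0,0,0],[0.093,0.004,0,0,0,0,0],[0.093,0.004,0,0,0,0,0],[0.093,0.004,0,0,0,0,0],[0.093,0.003,0,0,0,0,0],[0.093,0.003,0,0,0,0,0],[0.093,0.003,0,0,0,0,0],[0.093,0.003,0,0,0,0,0],[0.093,0.003,0,0,0,0,0],[0.093,0.003,0,0,0,0,0],[0.093,0.003,0,0,0,0,0],[0.093,0,0,0,0,0,0]],
])

```text
time: 7.52
tool_pos: [444.2, -268.3, 213.7]
orientation: [0.95, 0.311, 0.0, -0.0]
wrist_force: [0.4, 0.2, -0.1]
opening: 1.001
```

```bash
python3 - <<'E'
from h import *
tool(); rack("wrist","pics/w3.png"); rack("side"); tool()
E
```

```text
t 7.52 tool L [-116.6  -48.1] tip z 27.7 y-heading rel -0.0002 q [ 9.505e-01  3.108e-01  1.000e-04 -1.000e-04] F [ 0.4  0.2 -0.1] op 1.001
wrist rack px 35200 L [-120.7  -15.3] [140.8  81.2] yaw 0.0002 z 63.8
side rack px 806 L [-119.7   -7.4] [142.6  68.9] yaw -0.0297 z 64.9
t 7.62 tool L [-116.7  -48.4] tip z 27.6 y-heading rel -0.0002 q [ 9.505e-01  3.108e-01 -0.000e+00 -2.000e-04] F [0.7 0.1 0.3] op 0.998
```

servo_tool([
  [[0.093,0.002,0,0,0,0,0],[0.093,0.002,0,0,0,0,0],[0.093,0.002,0,0,0,0,0],[0.093,0.002,0,0,0,0,0],[0.093,0.001,0,0,0,0,0],[0.093,0,0,0,0,0,0],[0.093,0,0,0,0,0,0],[0.093,-0.005,0,0,0,0,0],[0.093,-0.015,0,0,0,0,0],[0.093,-0.02,0,0,0,0,0],[0.093,0,0,0,0,0,0]],
])

```text
time: 8.53
tool_pos: [417.0, -288.3, 213.6]
orientation: [0.951, 0.31, -0.001, 0.0]
wrist_force: [-0.2, -0.5, 0.7]
opening: 0.997
```

```bash
python3 - <<'E'
from h import *
tool(); rack("wrist","pics/w4.png"); rack("side"); rack("scene")
E
```

```text
t 8.53 tool L [-116.7  -81.9] tip z 27.6 y-heading rel -0.0014 q [ 9.507e-01  3.102e-01 -6.000e-04  0.000e+00] F [-0.2 -0.5  0.7] op 0.997
wrist rack px 43370 L [-120.6    1.8] [141.   64.7] yaw -0.0012 z 63.8
side rack px 821 L [-119.2    1.2] [143.4  66.4] yaw -0.0012 z 65.0
```

View pics/w4.png

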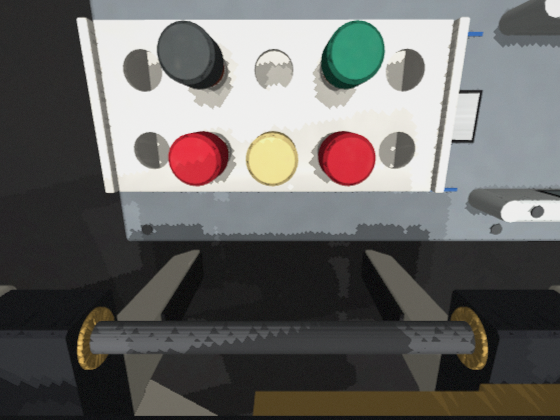

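servo_tool([
  [[0.02,0,0,-0.03,0,0,0],[0.02,0,0,-0.03,0,0,0],[0.02,0,0,-0.03,0,0,0],[0.02,0,0,-0.03,0,0,0],[0.02,0,0,0,0,0,0.1208],[0.02,0,0,0,0,0,0.1208],[0.02,0,0,0,0,0,0.1208],[0.02,0,0,0,0,0,0.1208],[0.02,0,0,0,0,0,0.1208],[0.02,0,0,0,0,0,0.1208],[0.02,0,0,0,0,0,0.1208],[0.02,0,0,0,0,0,0.1208]],
])

```text
time: 9.68
tool_pos: [419.5, -286.5, 333.8]
orientation: [0.986, -0.169, 0.0, -0.0]
wrist_force: [0.0, -0.0, 0.3]
opening: 0.23
```

servo_tool([
  [[0.02,0,0,0,0,0,0.1208],[0.02,0,0,0,0,0,0.1208],[0.02,0,0,0,0,0,0.1208],[0.02,0,0,0,0,0,0.1208],[0.02,0,0,0,0,0,0.1208],[0.02,-0.025,-0.018,0,0,0,0],[0.02,-0.025,-0.018,0,0,0,0],[0.02,-0.025,-0.018,0,0,0,0],[0.02,-0.025,-0.018,0,0,0,0],[0.02,0,0,0,0,0,0]],
])

```text
time: 10.52
tool_pos: [418.1, -159.4, 333.6]
orientation: [0.893, -0.451, -0.0, -0.001]
wrist_force: [-0.0, 0.7, -0.2]
opening: 0.216
```

```bash
python3 - <<'E'
from h import *
tool(); rack("wrist","pics/w5.png"); print(arm.get_state()['joint_positions'])
E
```

```text
t 10.52 tool L [-219.9   -4.8] tip z 147.6 y-heading rel -1.5676 q [ 8.926e-01 -4.508e-01 -5.000e-04 -1.100e-03] F [-0.   0.7 -0.2] op 0.216
wrist rack px 11375 L [-125.4    1.5] [130.4  64.2] yaw 0.0003 z 63.7
[-4.82654961e-01 -2.48543006e-01  1.98242842e+00  7.75807882e-04
  1.40740644e+00  2.02265306e+00]
```

servo_tool([
  [[0.02,0,0.002,0.03,0,0,0],[0.02,0,0.002,0.03,0,0,0],[0.02,0,0,0.03,0,0,0],[0.02,0,0,0.02,0,0,0],[0.02,0,0,0.01,0,0,0],[0.02,0,0,0,0,0,0],[0.02,0.005,0,0,0,0,0],[0.02,0.005,0,0,0,0,0],[0.02,0,0,0,0,0,0]],
])

```text
time: 11.32
tool_pos: [422.2, -175.6, 215.9]
orientation: [0.892, -0.452, 0.002, 0.0]
wrist_force: [0.7, 1.0, 0.5]
opening: 0.216
```

```bash
python3 - <<'E'
from h import *
tool(); rack("wrist","pics/w6.png"); rack("side","pics/s6.png")
E
```

```text
t 11.32 tool L [-204.5  -11.1] tip z 29.9 y-heading rel -1.5712 q [ 8.918e-01 -4.524e-01  2.200e-03  2.000e-04] F [0.7 1.  0.5] op 0.216
wrist rack px 28362 L [-146.9   -0.6] [131.7  70.7] yaw 0.0203 z 63.7
side rack px 412 L [-90.6   0.8] [88.4 65.6] yaw 0.0074 z 64.9
```

View pics/w6.png

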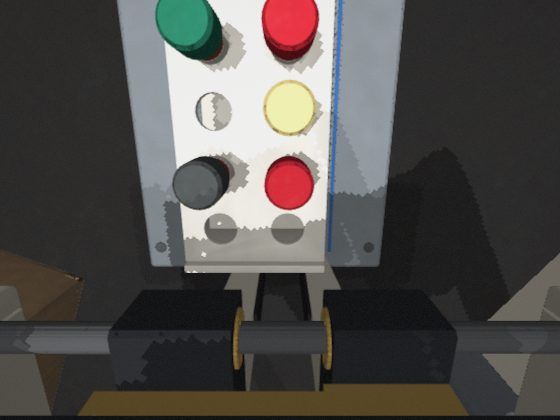

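servo_tool([
  [[0.02,0.003,0,0,0,0,0],[0.02,0.003,0,0,0,0,0],[0.02,0.003,0,0,0,0,0],[0.02,0.004,0,0,0,0,0],[0.02,0.004,0,0,0,0,0],[0.02,0.004,0,0,0,0,0],[0.02,0.004,0,0,0,0,0],[0.02,0.004,0,0,0,0,0],[0.02,0.004,0,0,0,0,0],[0.02,0.004,0,0,0,0,0],[0.02,0.003,0,0,0,0,0],[0.02,0,0,0,0,0,0]],
])

```text
time: 12.42
tool_pos: [444.5, -207.1, 213.8]
orientation: [0.892, -0.452, 0.0, 0.0]
wrist_force: [-0.2, 0.0, 0.7]
opening: 0.217
```

```bash
python3 - <<'E'
from h import *
tool(); rack("wrist","pics/w7.png",c=(-80,0)); rack("side","pics/s7.png",c=(-80,0)); rack("scene",c=(-80,0))
E
```

```text
t 12.42 tool L [-165.9  -11.7] tip z 27.8 y-heading rel -1.5711 q [ 8.918e-01 -4.524e-01  3.000e-04  1.000e-04] F [-0.2  0.   0.7] op 0.217
wrist rack px 29347 L [-109.2   -1.9] [130.9  71.7] yaw 0.0042 z 63.7
side rack px 375 L [-53.8   2.1] [79.1 65. ] yaw -0.0368 z 64.5
```

View pics/w7.png

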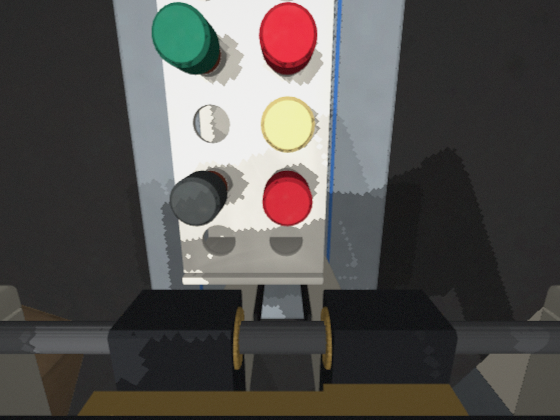

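```bash
cat >> h.py <<'E'
def edges(n,a,b,step=15):
    p=arm.get_image(n); W=cloud(p); z=W[...,2]; Q=L(W); out=[]
    for x in np.arange(a,b,step):
        m=(Q[...,0]>x)&(Q[...,0]<x+step)&(np.abs(Q[...,1])<60)&(z>61)&(z<68)
        if m.sum()>30: out.append((x+step/2,)+tuple(np.percentile(Q[...,1][m],[1,99]))+(m.sum(),))
    o=np.array(out); print(n); print(np.round(o,1)); 
    if len(o)>2: print("slopes",np.polyfit(o[:,0],o[:,1],1).round(4),np.polyfit(o[:,0],o[:,2],1).round(4))
E
python3 - <<'E'
from h import *
edges("wrist",-150,-10); edges("side",-135,0)
E
```

```text
wrist
[[-142.5  -30.    33.1 3428. ]
 [-127.5  -30.1   32.8 2577. ]
 [-112.5  -30.2   32.9 2337. ]
 [ -97.5  -29.9   33.  4712. ]
 [ -82.5  -30.1   33.2 4104. ]
 [ -67.5  -30.    33.  4807. ]
 [ -52.5  -30.2   31.7 3449. ]
 [ -37.5  -29.8   33.    65. ]]
slopes [ 8.00000e-04 -2.99571e+01] [-4.5000e-03  3.2428e+01]
side
[[-82.5 -10.2  33.6  44. ]
 [-67.5 -19.4  32.2  70. ]
 [-52.5 -25.2  33.1  38. ]
 [-37.5 -30.4  33.3  46. ]
 [-22.5 -29.8  33.4  85. ]]
slopes [ -0.335  -40.5971] [4.90000e-03 3.33886e+01]
```

servo_tool([
  [[0.022,-0.01,0,0,0,0,0],[0.022,0,-0.0065,0,0,0,0],[0.022,0,-0.0065,0,0,0,0],[0.022,0.004,0,0,0,0,0],[0.022,0.004,0,0,0,0,0],[0.022,0.004,0,0,0,0,0],[0.022,0.004,0,0,0,0,0],[0.022,0.005,0,0,0,0,0],[0.022,0.005,0,0,0,0,0],[0.022,0.005,0,0,0,0,0],[0.022,0.005,0,0,0,0,0],[0.022,0.004,0,0,0,0,0]],
])

```text
time: 13.67
tool_pos: [472.7, -223.6, 213.7]
orientation: [0.892, -0.452, 0.0, 0.0]
wrist_force: [-1.0, 1.3, 1.4]
opening: 0.236
```

```bash
python3 - <<'E'
from h import *
tool(); edges("wrist",-120,10)
E
```

```text
t 13.67 tool L [-135.9    1.3] tip z 27.7 y-heading rel -1.5712 q [ 0.8918 -0.4524  0.      0.    ] F [-1.   1.3  1.4] op 0.236
wrist
[[-112.5  -30.6   32.5 3378. ]
 [ -97.5  -30.8   32.6 2440. ]
 [ -82.5  -30.8   32.7 2454. ]
 [ -67.5  -30.5   32.5 4583. ]
 [ -52.5  -30.6   32.6 4088. ]
 [ -37.5  -30.6   32.6 4720. ]
 [ -22.5  -30.8   32.7 3538. ]
 [  -7.5  -30.4   32.5  247. ]]
slopes [ 1.10000e-03 -3.05591e+01] [6.00000e-04 3.26392e+01]
```

servo_tool([
  [[0.022,0.005,0,0,0,0,0],[0.022,0.005,0,0,0,0,0],[0.022,0.005,0,0,0,0,0],[0.022,0.005,0,0,0,0,0],[0.022,0.005,0,0,0,0,0],[0.022,0.005,0,0,0,0,0],[0.022,0.005,0,0,0,0,0],[0.022,0.005,0,0,0,0,0],[0.022,0.005,0,0,0,0,0],[0.022,0.005,0,0,0,0,0],[0.022,0.005,0,0,0,0,0],[0.022,0.003,0,0,0,0,0]],
])

```text
time: 14.72
tool_pos: [507.1, -270.3, 213.8]
orientation: [0.892, -0.452, 0.0, 0.0]
wrist_force: [-0.8, 1.0, -0.3]
opening: 0.24
```

```bash
python3 - <<'E'
from h import *
tool(); edges("wrist",-60,70)
E
```

```text
t 14.72 tool L [-77.9   1.4] tip z 27.8 y-heading rel -1.571 q [ 8.919e-01 -4.523e-01  2.000e-04  0.000e+00] F [-0.8  1.  -0.3] op 0.24
wrist
[[ -52.5  -30.5   32.6 3166. ]
 [ -37.5  -30.6   32.8 2281. ]
 [ -22.5  -30.5   32.8 2945. ]
 [  -7.5  -30.4   32.7 4210. ]
 [   7.5  -30.4   32.7 4604. ]
 [  22.5  -30.5   32.7 4131. ]
 [  37.5  -30.6   32.8 3516. ]]
slopes [ -0.     -30.5114] [8.0000e-04 3.2737e+01]
```

servo_tool([
  [[0.022,0.004,0,0,0,0,0],[0.022,0.004,0,0,0,0,0],[0.022,0.004,0,0,0,0,0],[0.022,0.004,0,0,0,0,0],[0.022,0.004,0,0,0,0,0],[0.022,0.004,0,0,0,0,0],[0.022,0.004,0,0,0,0,0],[0.022,0.004,0,0,0,0,0],[0.022,0.004,0,0,0,0,0],[0.022,0.004,0,0,0,0,0],[0.022,0,0,0,0,0,0],[0.022,0,0,0,0,0,0]],
])

```text
time: 15.77
tool_pos: [530.5, -302.4, 213.9]
orientation: [0.892, -0.452, 0.0, 0.0]
wrist_force: [0.4, 0.3, 0.7]
opening: 0.239
```

```bash
python3 - <<'E'
from h import *
tool(); edges("wrist",-20,110)
p,W,Q=rack("side",c=(40,0),save="pics/s8.png"); p,W,Q=rack("scene",c=(40,0))
E
```

```text
t 15.77 tool L [-38.2   1.4] tip z 27.9 y-heading rel -1.5711 q [ 8.918e-01 -4.524e-01  3.000e-04  1.000e-04] F [0.4 0.3 0.7] op 0.239
wrist
[[-1.250e+01 -3.040e+01  3.270e+01  3.220e+03]
 [ 2.500e+00 -3.060e+01  3.280e+01  2.369e+03]
 [ 1.750e+01 -3.060e+01  3.290e+01  2.824e+03]
 [ 3.250e+01 -3.040e+01  3.270e+01  4.351e+03]
 [ 4.750e+01 -3.050e+01  3.260e+01  4.470e+03]
 [ 6.250e+01 -3.050e+01  3.280e+01  4.292e+03]
 [ 7.750e+01 -3.060e+01  3.280e+01  3.205e+03]]
slopes [-1.40000e-03 -3.04585e+01] [6.0000e-04 3.2742e+01]
side rack px 283 L [77.4  0.4] [71.7 67. ] yaw 0.0137 z 65.3
```

servo_tool([
  [[0.022,0.003,0,0,0,0,0],[0.022,0.003,0,0,0,0,0],[0.022,0.002,0,0,0,0,0],[0.022,0.002,0,0,0,0,0],[0.022,0.002,0,0,0,0,0],[0.022,0.002,0,0,0,0,0],[0.022,0.002,0,0,0,0,0],[0.022,0.002,0,0,0,0,0],[0.022,0.002,0,0,0,0,0],[0.022,0.001,0,0,0,0,0],[0.022,0,0,0,0,0,0],[0.022,0,0,0,0,0,0]],
])

```text
time: 16.92
tool_pos: [542.8, -319.1, 213.7]
orientation: [0.892, -0.452, 0.0, 0.0]
wrist_force: [-1.2, 2.2, -0.3]
opening: 0.233
```

```bash
python3 - <<'E'
from h import *
tool()
for n in ("side","scene"):
    p=arm.get_image(n); o=arm.spot_point(p,"latch_face"); print(n,[(L(d["xyz"]).round(1),round(d["xyz"][2],1),round(d["confidence"],2)) for d in o])
    W=cloud(p);Q=L(W);z=W[...,2];m=(abs(Q[...,1])<30)&(z>60)&(z<69)&(Q[...,0]>40)&(Q[...,0]<142);print("nose",np.percentile(Q[...,0][m],[90,97,99]) if m.any() else 0)
p,W,Q=rack("wrist","pics/w9.png",c=(60,0)); z=W[...,2]
V,U=np.mgrid[:420,:560]; m=(V<290)&(abs(Q[...,1])<30)&(z>60)&(z<69)&(Q[...,0]>-30); print("trailing",np.percentile(Q[...,0][m],[.2,1,3]))
F=[]
for i in range(6): arm.get_image("wrist"); F.append(arm.get_state()['wrist_force'])
F=np.mean(F,0); print("F lane",L(F,o=(0,0)),F[2])
E
```

```text
t 16.92 tool L [-17.5   1.4] tip z 27.7 y-heading rel -1.5709 q [ 8.919e-01 -4.522e-01  2.000e-04  1.000e-04] F [-1.2  2.2 -0.3] op 0.233
side [(array([-14.1,   2.1]), 19.4, 0.36)]
nose [128.88579818 131.57600162 133.12223255]
scene []
nose 0
wrist rack px 28936 L [39.1  1.1] [130.4  64.8] yaw 0.0008 z 63.7
trailing [-9.84866375 -8.50222191 -6.45369405]
F lane [-0.93680605 -0.23171039] -0.9579222255038055
```

View pics/w9.png

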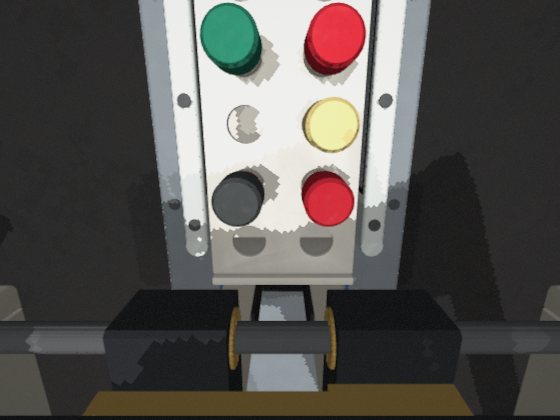

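servo_tool([
  [[0.022,0.001,0,0,0,0,0],[0.022,0.001,0,0,0,0,0],[0.022,0,0,0,0,0,0],[0.022,0,0,0,0,0,0],[0.022,0,0,0,0,0,0],[0.022,-0.001,0,0,0,0,0],[0.022,-0.001,0,0,0,0,0],[0.022,-0.001,0,0,0,0,0],[0.022,-0.002,0,0,0,0,0],[0.022,-0.002,0,0,0,0,0],[0.022,-0.005,0,0,0,0,0],[0.022,-0.005,0,0,0,0,0]],
])

```text
time: 18.47
tool_pos: [533.7, -306.7, 213.9]
orientation: [0.892, -0.452, 0.0, 0.0]
wrist_force: [0.2, 0.7, -0.2]
opening: 0.238
```

```bash
python3 - <<'E'
from h import *
tool()
p,W,Q=rack("wrist","pics/w10.png",c=(60,0)); z=W[...,2]
V,U=np.mgrid[:420,:560]; m=(V<290)&(abs(Q[...,1])<30)&(z>60)&(z<69)&(Q[...,0]>-30); print("trailing",np.percentile(Q[...,0][m],[.2,1,3]))
m=(V<330)&(abs(Q[...,1]-1)<14)&(z<25)&(z>5)&(Q[...,0]>-60)&(Q[...,0]<0)
for a in range(-40,0,4):
    k=m&(Q[...,0]>=a)&(Q[...,0]<a+4); print(a,k.sum(),np.round(np.median(z[k]),1) if k.any() else "")
tool()
E
```

```text
t 18.47 tool L [-32.8   1.4] tip z 27.9 y-heading rel -1.571 q [ 8.919e-01 -4.523e-01  3.000e-04  1.000e-04] F [ 0.2  0.7 -0.2] op 0.238
wrist rack px 27870 L [38.6  1. ] [101.4  64.7] yaw 0.0013 z 63.7
wrist rack px 621 L [-29.3  16.3] [23.2 11.3] yaw 0.77 z 65.8
wrist rack px 620 L [-29.3 -14.1] [23.1 11.6] yaw 2.3436 z 65.8
trailing [-25.74620301 -24.58586614 -11.46415076]
-40 123 12.2
-36 0 
-32 0 
-28 0 
-24 0 
-20 0 
-16 0 
-12 42 19.5
-8 86 15.6
-4 55 15.9
t 18.52 tool L [-33.7   1.5] tip z 27.6 y-heading rel -1.5707 q [ 8.919e-01 -4.522e-01 -3.000e-04 -1.000e-04] F [ 0.6  0.1 -1. ] op 0.234
```

View pics/w10.png

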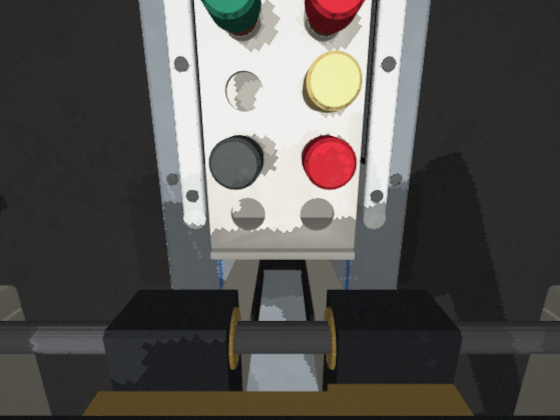

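servo_tool([
  [[0.022,-0.01,0,0,0,0,0],[0.022,-0.015,0,0,0,0,0],[0.022,-0.015,0,0,0,0,0],[0.022,0,0,-0.03,0,0,0],[0.022,0,0,-0.035,0,0,0],[0.022,0,0,-0.035,0,0,0],[0.022,0,0,-0.035,0,0,0],[0.022,0,0,-0.035,0,0,0],[0.022,0,0,-0.02,0,0,0],[0.022,0,0,0,0,0,0],[0.022,0,0,0,0,0,0]],
])

```text
time: 19.43
tool_pos: [510.5, -274.7, 405.7]
orientation: [0.892, -0.452, 0.002, 0.0]
wrist_force: [-0.4, -0.3, -0.4]
opening: 0.238
```

```bash
python3 - <<'E'
from h import *
tool()
p,W,Q=rack("wrist","pics/w11.png",c=(60,0)); z=W[...,2]; edges("wrist",-10,120,20)
m=(abs(Q[...,1]-1)<30)&(z>60)&(z<68)&(Q[...,0]>-30)&(Q[...,0]<143); print("X ext",np.percentile(Q[...,0][m],[.2,1,99,99.8]))
m=(abs(Q[...,1]-.3)<10)&(z<25)&(z>5)&(Q[...,0]>-60)&(Q[...,0]<0)
for a in range(-44,0,4):
    k=m&(Q[...,0]>=a)&(Q[...,0]<a+4); print(a,k.sum(),np.round(np.median(z[k]),1) if k.any() else "",end="; ")
rack("side",c=(60,0)); rack("scene",c=(60,0))
E
```

```text
t 19.43 tool L [-72.4   1.5] tip z 219.7 y-heading rel -1.5708 q [ 8.919e-01 -4.522e-01  1.900e-03  2.000e-04] F [-0.4 -0.3 -0.4] op 0.238
wrist rack px 6744 L [50.4  0.9] [125.3  64.3] yaw 0.0 z 63.7
wrist
[[   0.   -30.8   32.1 1065. ]
 [  20.   -30.5   32.4 1217. ]
 [  40.   -30.9   32.6  955. ]
 [  60.   -30.9   32.2 1005. ]
 [  80.   -30.7   32.6 1145. ]
 [ 100.   -30.8   32.6 1094. ]]
slopes [-1.00000e-04 -3.07589e+01] [3.60000e-03 3.22209e+01]
X ext [-12.10924874 -11.11549083 110.94671167 111.79465498]
-44 54 11.9; -40 58 12.1; -36 48 12.1; -32 65 11.9; -28 50 13.1; -24 53 14.5; -20 71 16.0; -16 0 ; -12 0 ; -8 0 ; -4 0 ; side rack px 700 L [70.  12.8] [176.7  79.9] yaw 0.194 z 64.8
scene rack px 217 L [51.3  5.7] [127.4  56.8] yaw 0.0546 z 65.1
```

View pics/w11.png

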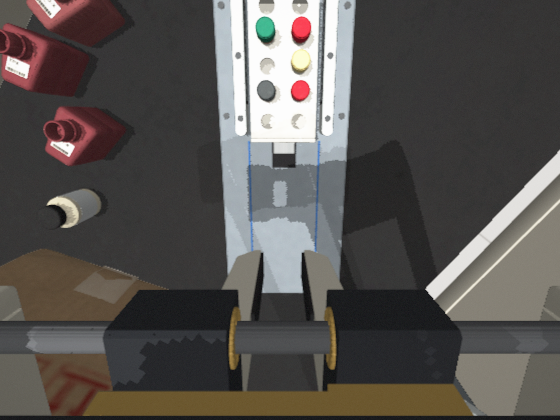

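The last wrist view shows the rack between the rails with a gap on both sides. The bolt is up behind it at (284,153), with its ramp rising to the rack's end wall. The gripper is clear.

```bash
python3 - <<'E'
from plant import arm
print(arm.close_job())
E
```

```text
the job is handed in; nothing more can be done
None
```

The rack is in the lane and latched, the gripper is clear, and I handed the job in at about 20 s of the 64 s allowed.

**What I did:** I squared and centred the rack on the apron with the two spread fingertips against its right side. I then pushed its rear end wall up the lane to about 62 mm by dead reckoning, just short of the spring's hard stop. The fingers eased back, then drew clear backwards and up.

**Last checks (wrist camera):**
- **Rack position:** after release the rear end sits at about x = -12 mm, against the bolt face. That puts the rack's middle at about 58 mm, the near end of the 58–66 mm latched band, within a camera error of about 2 mm. Unlatched, the spring would have pushed it back to about 48 mm.
- **Alignment:** it lies about 1 mm left of centre with no measurable skew, leaving roughly 7 mm or more to each rail.
- **Bolt:** its ramp is visible behind the rack, rising to at least 4 mm above the floor where it can be seen.
- **Forces:** wrist readings stayed at or below about 2.5 N throughout.

**Checks that failed or disagreed:**
- The last side and scene camera fits of the rack were off because the rails and housing were mixed in, so I relied on the wrist view.
- In the sideways push the fingers bore on the rack's upper bar only, because going lower would have brought the gripper body down to the tube tops. The rack's top height did not change, so I saw no tipping.
- I did not re-measure the bottles and marker at the end. The arm never went near them.

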